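File the tins into the bench lane and shut its gate

TASK

Push the three round tins, one after another, across the bench top and through the flared mouth into the wooden lane, so that all three stand upright in single file inside it; keep them standing on the bench, do not lift them. Then swing the lane's gate fully shut behind the last tin, and leave the solder spool and the roll of tape where they are.

Things in the scene. Friction and masses are not known exactly. Their poses are not given: they have to be found in the camera images.
- tin_1_center (a point): centre (30 mm above its base) of a plain metal screw-lid tin, an upright cylinder 50 mm in diameter and 60 mm tall, about 0.2 kg, loose on the bench; it slides when pushed low and can topple when pushed near its top
- tin_2_center (a point): centre of a second, identical tin
- tin_3_center (a point): centre of a third, identical tin
- lane_mouth (a point): middle of the lane's mouth, at bench height. Lane: fixed, two pale wooden rails 30 mm high, 14 mm wide, 58 mm apart inside, no floor. This frame's +x runs inwards along the lane's middle line (about to the robot's left), +y across it, towards the robot, z up. The rails start at x = 0; their inner faces are at y = -29 and +29 mm
- gate (a joint): gate angle, rad: 0 = shut, straight across the mouth; grows as it swings outwards; 1.57 = straight out in line with the -y rail; stop at 2.3, flared away. Starts open. No spring, light friction, stays where left. At angle q it points from its pivot along (-sin q, cos q) in the x, y of lane_mouth; shut, its inner face is at x = -3 mm
- gate_tip (a point): free end of the gate, 16 mm above the bench. The gate is a metal bar 66 mm long, 6 mm thick, from 4 to 29 mm above the bench, on an upright pivot at x = -6, y = -36 mm in the frame of lane_mouth
- spool: bystander: spool of solder wire lying flat, 52 mm in diameter, 25 mm high, loose; origin at the centre of its underside
- tape_roll: bystander: roll of masking tape lying flat, 96 mm in diameter, 25 mm high, loose; origin at the centre of its underside
- lane_stop (a point): middle of the end stop's inner face, at bench height: x = 158 mm in the frame of lane_mouth, same axes. Three tins in a row fill 150 mm. Beyond it, at the bench's left edge (about x 0.5, y 0.33 m), stands a tall bench vice, and a pen pot 146 mm tall nearer the robot: pass high over them
- wing_end (a point): outer end of the fixed wooden wing, at bench height. The wing, 10 mm thick, 30 mm high and 75 mm long, flares from the end of the +y rail (nearer the robot) outwards at 30 degrees to the lane; the open gate is the flare on the other side
Mind the look-alikes: they are no part of the job. What is shaped like the part that bears tin_1_center but green or orange is not meant. Leave any orange look-alike of the part that bears tin_3_center alone.

How it is judged (in metres and radians):
On the way, in this order (a step that is already met when the one before it is completed fails the run):
1. all three tins stand in single file inside the lane while the gate is still open (x of tin_1_center in the frame of lane_mouth between 0.018 and 0.138 m and y of tin_1_center in the frame of lane_mouth between -0.012 and 0.012 m and angle between each of tin_1_center, tin_2_center, tin_3_center's own z axis and vertical below 0.1 rad and height (world z) of each of tin_1_center, tin_2_center, tin_3_center below 0.036 m and x of tin_2_center in the frame of lane_mouth between 0.018 and 0.138 m and y of tin_2_center in the frame of lane_mouth between -0.012 and 0.012 m and x of tin_3_center in the frame of lane_mouth between 0.018 and 0.138 m and y of tin_3_center in the frame of lane_mouth between -0.012 and 0.012 m and value of joint gate above 0.5 rad), for 0.2 s.
2. the gate is shut behind them (x of tin_1_center in the frame of lane_mouth between 0.018 and 0.138 m and y of tin_1_center in the frame of lane_mouth between -0.012 and 0.012 m and angle between each of tin_1_center, tin_2_center, tin_3_center's own z axis and vertical below 0.1 rad and height (world z) of each of tin_1_center, tin_2_center, tin_3_center below 0.036 m and x of tin_2_center in the frame of lane_mouth between 0.018 and 0.138 m and y of tin_2_center in the frame of lane_mouth between -0.012 and 0.012 m and x of tin_3_center in the frame of lane_mouth between 0.018 and 0.138 m and y of tin_3_center in the frame of lane_mouth between -0.012 and 0.012 m and value of joint gate below 0.12 rad), for 0.2 s.
At the end, for the whole second after the job is handed in: All three tins stand upright (within 0.1 rad) on the bench inside the lane, their centres between 18 and 138 mm past the mouth and within 12 mm of its middle line; the gate is shut to within 0.12 rad and still; the spool and the tape roll are within 30 mm of where they started (all of step 2 and velocity of joint gate between -0.05 and 0.05 rad/s and distance of each of spool, tape_roll from where it was at the start of the episode below 0.03 m); the robot touches nothing.
It fails at once if a tin is lifted off the bench (centre over 45 mm up) (height (world z) of any of tin_1_center, tin_2_center, tin_3_center above 0.045 m).
It fails at once if a tin is tipped over (more than 0.5 rad) (angle between any of tin_1_center, tin_2_center, tin_3_center's own z axis and vertical above 0.5 rad).
It fails at once if the spool or the tape roll is shifted by more than 30 mm (distance of any of spool, tape_roll from where it was at the start of the episode above 0.03 m).
It also fails if it takes over 72 s, if anything falls off the work surface, if the arm or the gripper's body presses on something with over 40 N, if the wrist force passes 120 N, or if a joint passes its speed limit or range.

ROBOT

A 6-joint arm with a two-finger parallel gripper is mounted at the origin on the work surface; the furniture and walls round the work are solid. World frame = base frame: x ahead of the robot, y to its left, z up, the work surface at z = 0. Lengths are in m, angles in degrees, forces in N, time in s.
With the tool pointing down it reaches from about 0.4 to 0.825 m from the base axis. Payload 7 kg.
Tool frame: the origin (TCP) lies midway between the tips of the shut fingers; the grasp point (between the pads) lies ctrl.tcp_to_grasp behind it (ctrl.tcp_to_grasp is the distance from the TCP to the grasp point, in m); y points along the fingers, z is the direction in which the jaws open and shut, and the axes are right-handed (so a half turn about y gives the same grasp; the last joint's range is limited). The gripper opens to 88 mm and grips with 3 to 60 N. Pads are 19 mm wide; open, the fingers measure 130 mm over their backs; the gripper's body (78 mm by 193 mm) begins 47 mm behind the grasp point.
Start: joints at [83.6, 20.546, 0.682, 0, -70.136, -16.507], TCP at [0.263, 0.622, 0.227] pointing down, gripper open.
Joint ranges: [-176.03, 176.03], [-82.01, 121.73], [-58.28, 71.71], [-173.87, 95.51], [-174.79, -0.11], [-173.66, 173.66]. Speed limits (degrees/s): [136.94, 136.94, 172.46, 180, 180, 180].

INTERFACE

Orientations are given as [roll, pitch, yaw] about the fixed x, y, z axes, in that order (R = Rz(yaw) Ry(pitch) Rx(roll)).
In Python, from plant import ctrl, snapshot, silhouettes gives the robot as it stands.
- The arm moves only by the shell command python3 -m pendant 'ROWS'. ROWS is JSON, a list that holds one entry, the list of rows, each a list of 7 numbers: the shift along the tool's x, y, z in cm, then the turn, a rotation vector about the tool's x, y, z in degrees, then the opening, from 0 (shut) to 1 (fully open). In form: [[[x, y, z, rx, ry, rz, hand], ...]]. A call has 1 to 12 rows; each row shifts and turns the commanded pose from where the row before left it, along the tool's axes as they then stand; what a row does not reach is not made up. A row lasts 1/12 s, in which the tool goes at most 41.7 mm and 7.16 degrees, less where a joint would pass 70% of its speed; a pose out of reach is approached as far as the arm can. A call with a gripper value outside its range is refused whole. The fingers move at their own pace and stop on an object; the grip force is fixed at half the most. Time passes only in rows, so rows that do not move let the fingers close. It gives the time, the measured TCP pose, the force and the opening at its end, in the units of the state.
- ctrl.get_obs(): the state, without advancing time (a new reading comes with each control period).
- snapshot(name): name is "scene" or "top" or "wrist"; returns a dict with "image" (420x560x3 uint8, red, green, blue), "camera_matrix" (3x3 intrinsics, pixels), "dist_coeffs" ([k1, k2, p1, p2, k3] as OpenCV has them; the pictures are not rectified), "eye" and "orientation" of the camera in the world; the wrist camera has in their place "mount" (4x4, takes a point from camera to tool coordinates, whose origin is the TCP and whose axes are the tool frame's). Camera axes: x right, y down, z forward; pixel columns grow to the right and rows downward; lengths in m; the calibration is good to about 2 mm. A picture is of the moment at which its call begins: read the wrist's pose just before it. There is no depth.
- ctrl.close_job(): hands the job in, once; it reports no verdict.
Trained networks look in a picture, given as the dict that the camera call returned (one of the last four; its "shot" number tells which), for a name from the list of things; names that differ only in an ending like _2 or _b are one class to them, and where a whole thing is asked for, a point or a joint stands for the part that bears it (a point fixed in the world has none). Each returns a list of dicts, best first, with "confidence" (0 to 1); they miss things now and then, are a little off and sometimes report something else, mostly with a low value. They report only what shows in the picture. A call takes as long as a camera call. They do not tell look-alikes from the thing itself.
- silhouettes(picture, thing): "mask" (420x560 bool, what is visible of it) and "bbox" ([left, top, width, height] in pixels, round what is visible of it).
The state is a dict: "clock": time; "joint_pos": joint angles; "qvel": joint speeds; "tau": joint torques, N m; "tool_pos": TCP position; "orientation": TCP orientation; "force": force on the tool from outside, world axes, zero at the start; "moment": the same for the moment, N m; "opening": finger opening in m.
Only numpy, scipy, OpenCV 4.12 (cv2) and the standard library are available. Lean on these libraries where they do the work, as an engineer would, in place of code of your own. Each camera call takes 0.05 s, during which the arm holds its last target.

## Working session

There is one attempt and no reset: what is moved stays moved. The work goes in short steps, Python scripts to look and compute and a shell command to move; the robot and the scene stay as the last step left them, time stands still between calls to the robot, and variables do not carry over. Pictures are saved under pics/ and viewed, and the job is handed in when it is done.

```bash
ls; mkdir -p pics
python3 - <<'E'
from plant import ctrl, snapshot, silhouettes
import cv2,pickle
o=ctrl.get_obs();print(o, ctrl.tcp_to_grasp)
for n in ["scene","top","wrist"]:
    s=snapshot(n);cv2.imwrite(f"pics/{n}0.png",s["image"][:,:,::-1])
    pickle.dump(s,open(f"pics/{n}0.pkl","wb"))
    print(n,{k:v for k,v in s.items() if k!="image"})
    if n!="wrist":
        for t in ["tin_1_center","spool","tape_roll","gate"]:
            print(t,[(r["bbox"],round(r["confidence"],2)) for r in silhouettes(s,t)])
print(ctrl.get_obs()["clock"])
E
```

```text
pics
{'clock': 0.0, 'joint_pos': array([ 8.36032314e+01,  2.05926012e+01,  6.34123022e-01, -2.05655352e-02,
       -7.01356018e+01, -1.65072104e+01]), 'qvel': array([ 0.05099345, -0.05169965, -0.03512169,  0.05841197,  0.00187388,
        0.03418584]), 'tau': array([-2.26786622e-03, -5.82717025e+01,  2.93043870e+01,  6.99736655e+00,
        6.81309117e-03, -1.51407144e-04]), 'tool_pos': array([0.26253058, 0.62132623, 0.22561078]), 'orientation': array([-8.99043040e+01,  8.19818152e-03,  1.57089024e+02]), 'force': array([ 0.32110694, -0.47328833,  0.04990173]), 'moment': array([ 0.00510231, -0.02201706, -0.00711591]), 'opening': 0.08760336342060515} 0.0188
scene {'camera_matrix': array([[475.38809178,   0.        , 278.07428673],
       [  0.        , 475.38809178, 204.5966199 ],
       [  0.        ,   0.        ,   1.        ]]), 'dist_coeffs': array([-0.08297862,  0.        ,  0.        ,  0.        ,  0.        ]), 'eye': array([0.56671504, 0.72355803, 0.81748686]), 'orientation': array([-133.33705051,    1.01248123,  179.1821045 ]), 'shot': 1}
tin_1_center [([361.5, 244.6, 26.9, 
[... 841 characters left out ...]
2.7, 44.8, 45.8], 0.86)]
gate [([230.5, 202.4, 18.6, 12.1], 0.7)]
wrist {'camera_matrix': array([[304.23384586,   0.        , 279.12754199],
       [  0.        , 304.23384586, 210.01926935],
       [  0.        ,   0.        ,   1.        ]]), 'dist_coeffs': array([-0.04786562,  0.        ,  0.        ,  0.        ,  0.        ]), 'mount': array([[ 5.99671033e-04,  9.50368356e-01,  3.11126387e-01,
        -8.51351681e-02],
       [ 9.10694080e-04, -3.11126833e-01,  9.50367963e-01,
        -1.58164977e-01],
       [ 9.99999406e-01, -2.86567179e-04, -1.05206859e-03,
         4.29774384e-04],
       [ 0.00000000e+00,  0.00000000e+00,  0.00000000e+00,
         1.00000000e+00]]), 'shot': 3}
0.55
```

```bash
cd pics; python3 -c "
import cv2
for n in ['scene','top']:
    i=cv2.imread(n+'0.png');cv2.imwrite(n+'0b.png',cv2.resize(i,(800,600),interpolation=cv2.INTER_CUBIC))"
```

```text
(no output)
```

View pics/scene0b.png

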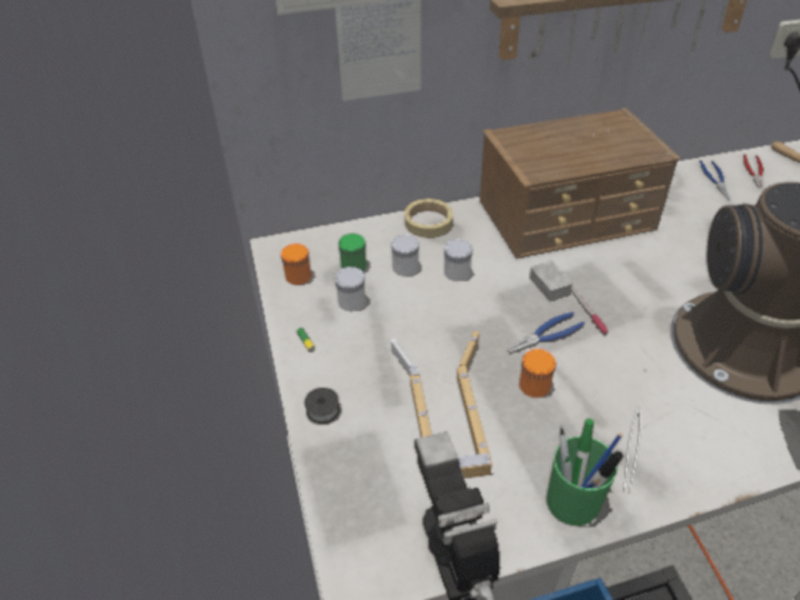

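View pics/top0b.png

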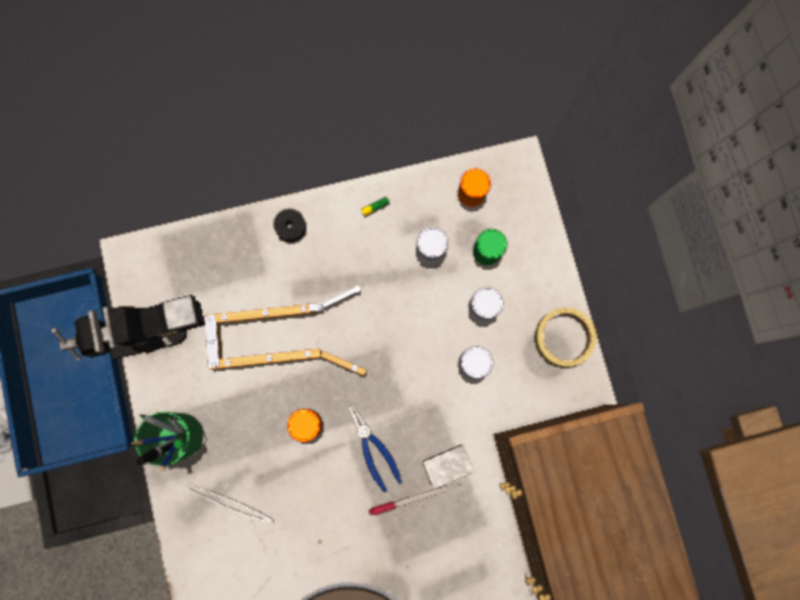

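```bash
cat > h.py <<'E'
import numpy as np,cv2,pickle
from scipy.spatial.transform import Rotation as R
def load(n): return pickle.load(open(f"pics/{n}.pkl","rb"))
def ray(s,uv,pose=None):
    p=cv2.undistortPoints(np.array([[uv]],float),s["camera_matrix"],s["dist_coeffs"])[0,0]
    d=np.array([p[0],p[1],1.])
    if "eye" in s: Rm=R.from_euler("xyz",s["orientation"],degrees=True).as_matrix();return s["eye"],Rm@d
    tp,to=pose;Rt=R.from_euler("xyz",to,degrees=True).as_matrix();M=s["mount"]
    return tp+Rt@M[:3,3],Rt@M[:3,:3]@d
def onz(s,uv,z,pose=None):
    e,d=ray(s,uv,pose);return e+d*(z-e[2])/d[2]
def tri(rs):
    A=np.zeros((3,3));b=np.zeros(3)
    for e,d in rs:
        d=d/np.linalg.norm(d);P=np.eye(3)-np.outer(d,d);A+=P;b+=P@e
    x=np.linalg.solve(A,b);return x,[np.linalg.norm(np.cross(x-e,d/np.linalg.norm(d))) for e,d in rs]
def proj(s,X):
    Rm=R.from_euler("xyz",s["orientation"],degrees=True).as_matrix();c=Rm.T@(np.array(X,float)-s["eye"])
    return cv2.projectPoints(c[None],np.zeros(3),np.zeros(3),s["camera_matrix"],s["dist_coeffs"])[0][0,0]
def crop(s,name,x,y,w,h,k):
    i=s["image"][y:y+h,x:x+w,::-1];cv2.imwrite(f"pics/{name}.png",cv2.resize(i,None,fx=k,fy=k,interpolation=cv2.INTER_CUBIC))
E
python3 - <<'E'
from h import *
t=load("top0");s=load("scene0")
crop(t,"c_top",130,110,300,190,2.66)
crop(s,"c_sc",170,140,220,200,3)
for uv in [(432,240),(487,300),(476,360)]: print(onz(t,np.array(uv)*.7,.06))
for uv in [(350,276),(405,244),(458,247)]: print(onz(s,np.array(uv)*.7,.06))
E
```

```text
[ 0.64906828 -0.12028426  0.06      ]
[ 0.55468836 -0.20644126  0.06      ]
[ 0.46125082 -0.18868844  0.06      ]
[ 0.6470435  -0.12172256  0.06      ]
[ 0.55324898 -0.20269003  0.06      ]
[ 0.46090294 -0.19119395  0.06      ]
```

View pics/c_top.png

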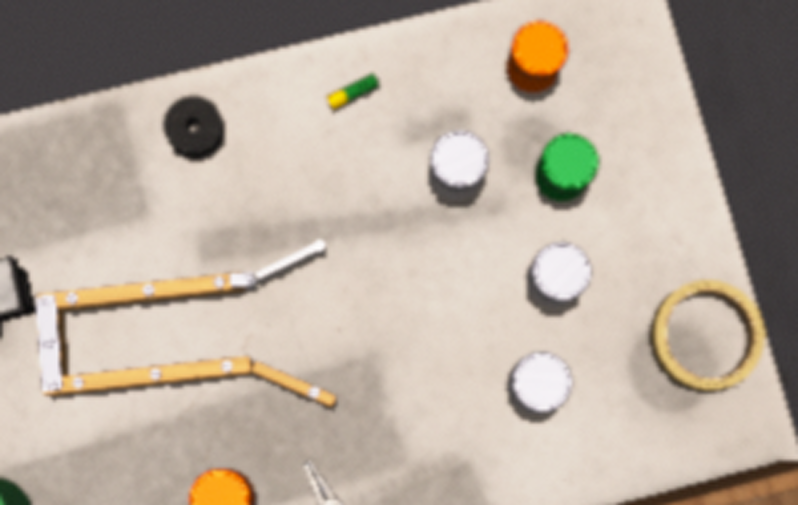

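View pics/c_sc.png

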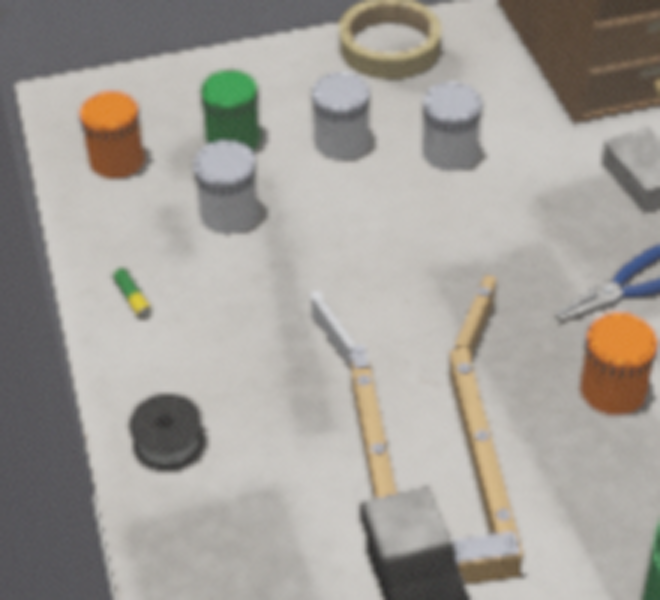

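Run:
```python
from h import *
t=load("top0");s=load("scene0")
crop(t,"c_top2",135,195,130,70,6)
crop(s,"c_sc2",265,225,90,110,6)
```

```text
(no output)
```

View pics/c_top2.png

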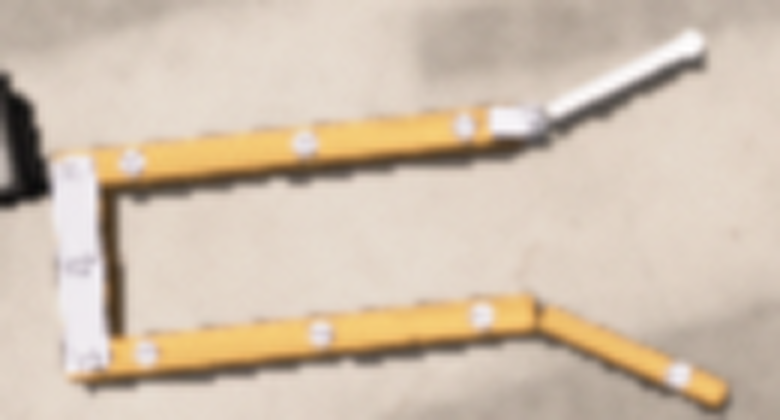

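View pics/c_sc2.png

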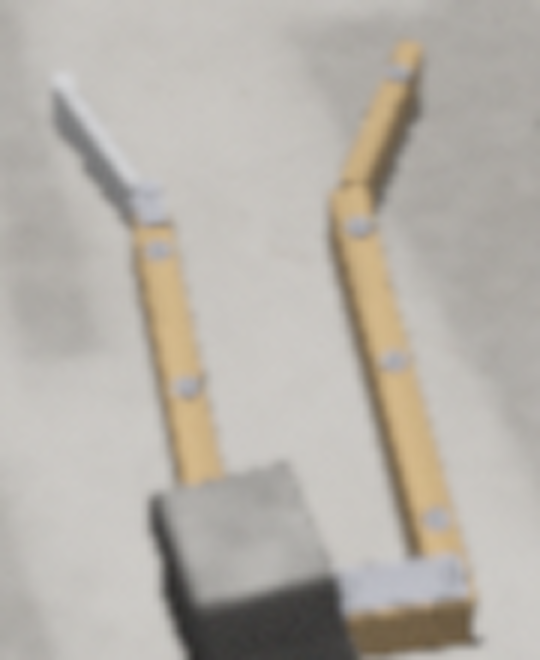

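Run:
```python
from h import *
from scipy.optimize import least_squares
t=load("top0");s=load("scene0")
T=lambda u,v:np.array([u/6+135,v/6+195]); S=lambda u,v:np.array([u/6+265,v/6+225])
pts=[(t,T(535,296),(0,29)),(t,T(537,330),(0,43)),(t,T(107,340),(158,29)),(t,T(98,187),(158,-29)),
(s,S(333,195),(0,29)),(s,S(370,187),(0,43)),(s,S(415,557),(158,29)),(s,S(172,222),(0,-29))]
def W(p,q,z):
    x,y=q[0]/1e3,q[1]/1e3;c,sn=np.cos(p[2]),np.sin(p[2])
    # lane x=(c,sn); lane y: left normal (-sn,c)
    return [p[0]+c*x-sn*y,p[1]+sn*x+c*y,z]
def f(p,sel=pts): return np.concatenate([proj(a,W(p,q,.03))-uv for a,uv,q in sel])
p0=[.5,.05,np.pi/2]
r=least_squares(f,p0,loss="soft_l1");print(r.x,np.degrees(r.x[2]));print(f(r.x).reshape(-1,2).round(1))
for cam in (t,s):
    q=[a for a in pts if a[0] is cam];rr=least_squares(lambda p:f(p,q),p0);print(rr.x,np.degrees(rr.x[2]))
p=r.x
np.save("lane.npy",p)
def toL(X):
    d=np.array(X[:2])-p[:2];c,sn=np.cos(p[2]),np.sin(p[2]);return np.array([c*d[0]+sn*d[1],-sn*d[0]+c*d[1]])*1e3
tip=[onz(t,T(697,42),.029),onz(s,S(62,82),.029)]
for x in tip:
    l=toL(x);print("tip",x,l, "q",np.degrees(np.arctan2(-(l[0]+6),l[1]+36)))
for x in [onz(t,T(712,395),.03),onz(s,S(410,45),.03)]: print("wing",toL(x))
for n,a,b in [("A",(432,240),(350,276)),("B",(487,300),(405,244)),("C",(476,360),(458,247))]:
    X,e=tri([ray(t,np.array(a)*.7),ray(s,np.array(b)*.7)]);print(n,X.round(4),np.round(e,4),toL(X).round(1))
for n,a in [("spool",(290,225)),("tape",(566,337))]:
    X=onz(t,np.array(a)*.7,.025);print(n,X.round(4),toL(X).round(1))
```

```text
[0.50806585 0.05846531 1.69325404] 97.01630994493304
[[-0.8 -0.8]
 [-0.5 -0.3]
 [ 0.  -0.4]
 [-0.3 -0.5]
 [ 0.  -1.1]
 [ 0.2 -0.6]
 [ 2.6  0.2]
 [ 0.4 -2.5]]
[0.50689328 0.05752167 1.69252526] 96.97455397762899
[0.50922186 0.06034867 1.67546182] 95.99689104347094
tip [ 0.57495022 -0.00548276  0.029     ] [-71.63924558 -58.57212715] q 108.97714956293139
tip [ 0.57647084 -0.00095282  0.029     ] [-67.32897117 -60.63470083] q 111.88440558587695
wing [-63.58183927  74.99427987]
wing [-65.03814486  71.89101446]
A [ 0.6477 -0.12    0.0618] [0.0009 0.0009] [-194.2 -116.8]
B [ 0.5542 -0.2067  0.057 ] [0.001 0.001] [-268.8  -13.4]
C [ 0.4612 -0.1884  0.0623] [0.0001 0.0001] [-239.3   76.7]
spool [0.6786 0.1084 0.025 ] [  28.7 -175.4]
tape [ 0.5019 -0.338   0.025 ] [-392.7   54.6]
```

```bash
cat >> h.py <<'E'
p=np.load("lane.npy");_c,_s=np.cos(p[2]),np.sin(p[2])
def toL(X):
    d=np.array(X[:2])-p[:2];return np.array([_c*d[0]+_s*d[1],-_s*d[0]+_c*d[1]])*1e3
def toW(l): x,y=np.array(l)/1e3;return np.array([p[0]+_c*x-_s*y,p[1]+_s*x+_c*y])
def go(l=None,yaw=None,z=None,w=None):
    "print moves needed: turn first about tool y, then shifts in turned frame (cm). yaw is relative to lane x"
    from plant import ctrl
    o=ctrl.get_obs();ps=o["orientation"][2];tgt=ps if yaw is None else np.degrees(p[2])+yaw
    t=toW(l) if l is not None else (np.array(w) if w is not None else o["tool_pos"][:2]); d=np.array([*t,o["tool_pos"][2] if z is None else z])-o["tool_pos"]
    a=np.radians(tgt);sx=np.array([np.cos(a),np.sin(a)]);sz=np.array([-np.sin(a),np.cos(a)])
    turn=-((tgt-ps+180)%360-180)
    print("clock %.2f lane"%o["clock"],toL(o["tool_pos"]).round(1),"z %.4f"%o["tool_pos"][2],"ori",o["orientation"].round(1),"F",o["force"].round(1),"q",o["joint_pos"].round(0))
    print("turn ry %.1f, then x %.2f y %.2f z %.2f cm"%(turn,100*d[:2]@sx,-100*d[2],100*d[:2]@sz))
E
python3 - <<'E'
from h import *
t=load("top0");s=load("scene0")
for n,a in [("green",(491,242)),("or1",(475,182)),("or2",(304,422))]: X=onz(t,np.array(a)*.7,.06);print(n,X.round(3),toL(X).round())
X,e=tri([ray(t,np.array((500,435))*.7),ray(s,np.array((488,152))*.7)]);print("drawer top corner",X,e,toL(X)) 
X=onz(s,np.array((524,250))*.7,0);print("drawer base",X,toL(X))
X,e=tri([ray(t,np.array((643,405))*.7),ray(s,np.array((480,135))*.7)]);print(X)
go(l=(-330,-13),yaw=0,z=.4)
E
```

```text
green [ 0.647 -0.214  0.06 ] [-287. -105.]
or1 [ 0.745 -0.189  0.06 ] [-274. -205.]
or2 [0.365 0.072 0.06 ] [ 31. 140.]
drawer top corner [ 0.38770015 -0.1998552   0.24304273] [np.float64(0.03260916847091468), np.float64(0.032609168470914655)] [-241.68316083  151.01866227]
drawer base [ 0.3295337  -0.25072831  0.        ] [-285.07016902  214.96377658]
[ 0.39970359 -0.41384598  0.1499937 ]
clock 0.55 lane [589.  174.7] z 0.2265 ori [-90.   -0.  157.1] F [-1.   0.9 -0.2] q [ 84.  21.   1.  -0. -70. -17.]
turn ry 60.1, then x -91.90 y -17.35 z -18.77 cm
```

Run:
```python
from h import *
t=load("top0");s=load("scene0")
crop(s,"c_dr",320,70,180,120,4)
```

```text
(no output)
```

View pics/c_dr.png

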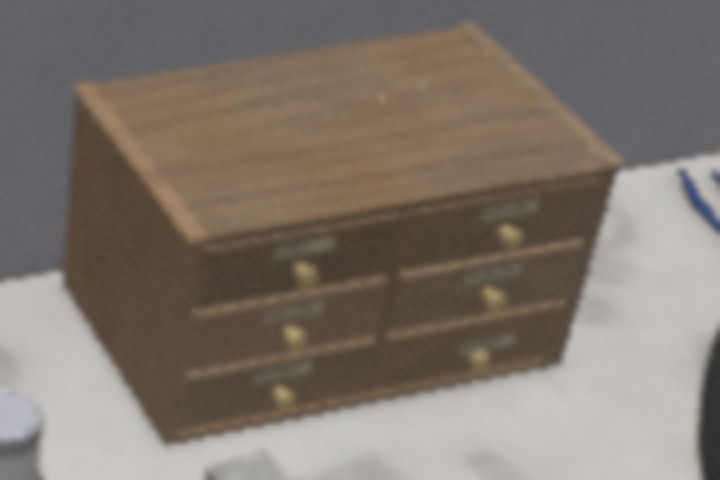

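Run:
```python
from h import *
t=load("top0");s=load("scene0")
S=lambda u,v:(320+u/4,70+v/4)
for a,b in [((510,437),(190,240)),((643,405),(78,85))]:
  X,e=tri([ray(t,np.array(a)*.7),ray(s,S(*b))]);print(X,e,toL(X))
for b in [(170,440),(65,280)]:
  X=onz(s,S(*b),0);print(X,toL(X))
```

```text
[ 0.35004027 -0.22133152  0.16535623] [np.float64(0.00017517084956592064), np.float64(0.00017517084956591425)] [-258.39842768  191.01989819]
[ 0.39572134 -0.40797629  0.1639025 ] [np.float64(0.0010681226869009963), np.float64(0.0010681226869010368)] [-449.22552569  168.47992585]
[ 0.34404018 -0.23053974  0.        ] [-266.80477328  198.09985469]
[ 0.39464838 -0.41287128  0.        ] [-453.95279413  170.1427798 ]
```

```bash
python3 -m pendant '[[[0,-3.2,0,0,6.7,0,1],[0,-3.2,0,0,6.7,0,1],[0,-3.2,0,0,6.7,0,1],[0,-3.2,0,0,6.7,0,1],[0,-3.2,0,0,6.7,0,0.35],[0,-3.2,0,0,6.7,0,0.35],[0,0,0,0,6.7,0,0.35],[0,0,0,0,6.7,0,0.35],[0,0,0,0,6.5,0,0.35]]]'; python3 -c "
from h import *
go(l=(-330,-13),yaw=0,z=.42)"
```

```text
clock: 1.3
tool_pos: [0.2627, 0.6219, 0.4193]
orientation: [-90.0, -0.1, 96.7]
force: [-0.9, 0.5, 0.0]
opening: 0.0597
clock 1.30 lane [589.1 174.7] z 0.4193 ori [-90.   -0.1  96.7] F [-0.9  0.5  0. ] q [ 84.  18.  21.  -0. -93. -77.]
turn ry -0.4, then x -91.91 y -0.07 z -18.77 cm
```

```bash
python3 -m pendant '[[[-3.4,0,-1.5,0,0,0,0.35],[-3.4,0,-1.5,0,0,0,0.35],[-3.4,0,-1.5,0,0,0,0.35],[-3.6,0,-1.5,0,0,0,0.35],[-3.6,0,-1.5,0,0,0,0.35],[-3.6,0,-1.5,0,0,0,0.35],[-3.6,0,-1.5,0,0,0,0.35],[-3.6,0,-1.5,0,0,0,0.35],[-3.6,0,-1.5,0,0,0,0.35],[-3.6,0,-1.5,0,0,0,0.35],[-3.6,0,-1.5,0,0,0,0.35],[-3.6,0,-1.5,0,0,0,0.35]]]'; python3 -c "
from h import *
go(l=(-330,-13),yaw=0,z=.20)"
```

```text
clock: 2.3
tool_pos: [0.4937, 0.219, 0.419]
orientation: [-90.0, -0.0, 97.0]
force: [0.9, 0.8, 0.0]
opening: 0.0308
clock 2.30 lane [161.   -5.3] z 0.4190 ori [-90.  -0.  97.] F [0.9 0.8 0. ] q [ 45.   4.   4.  -0. -90. -38.]
turn ry -0.0, then x -49.10 y 21.90 z -0.77 cm
```

```bash
python3 -m pendant '[[[-4,0,0,0,0,0,0.35],[-4,0,0,0,0,0,0.35],[-4,0,0,0,0,0,0.35],[-4,0,0,0,0,0,0.35],[-3.7,1.8,0,0,0,0,0.35],[-3.7,1.8,0,0,0,0,0.35],[-3.7,1.8,0,0,0,0,0.35],[-3.7,1.8,0,0,0,0,0.35],[-3.7,1.8,0,0,0,0,0.35],[-3.7,1.8,0,0,0,0,0.35],[-3.7,1.8,0,0,0,0,0.35],[-3.7,1.8,0,0,0,0,0.35]]]'; python3 -m pendant '[[[-3,1.8,-0.3,0,0,0,0.35],[0,1.8,-0.3,0,0,0,0.35],[0,1.8,-0.2,0,0,0,0.35],[0,0,0,0,0,0,0.35]]]';cat >> h.py <<'E'
def look(n,name,k=1):
    from plant import ctrl,snapshot
    o=ctrl.get_obs();s=snapshot(n);s["pose"]=(o["tool_pos"],o["orientation"]);pickle.dump(s,open(f"pics/{name}.pkl","wb"))
    cv2.imwrite(f"pics/{name}.png",s["image"][:,:,::-1]);return s
E
python3 -c "
from h import *
go(l=(-320,-13),yaw=0,z=.10)
look('wrist','w1');look('top','t1')"
```

```text
clock: 3.3
tool_pos: [0.5486, -0.2337, 0.274]
orientation: [-90.0, 0.0, 97.0]
force: [1.3, 0.7, 0.7]
opening: 0.0309
clock: 3.63
tool_pos: [0.5585, -0.2606, 0.2162]
orientation: [-89.7, -0.2, 96.9]
force: [-1.3, -0.4, -1.5]
opening: 0.0307
clock 3.63 lane [-322.9  -11.1] z 0.2162 ori [-89.7  -0.2  96.9] F [-1.3 -0.4 -1.5] q [ -7.  16.  -8.  -0. -67.  14.]
turn ry -0.1, then x 0.29 y 11.62 z -0.19 cm
```

View pics/w1.png

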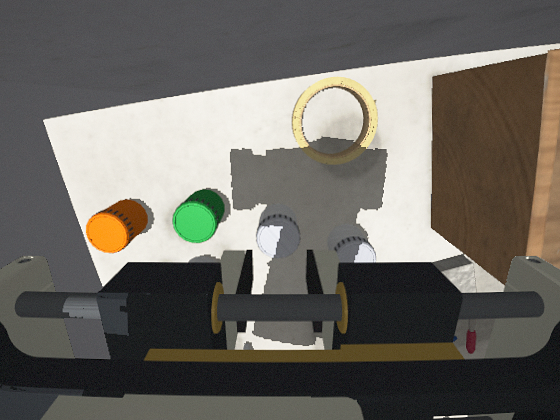

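View pics/t1.png

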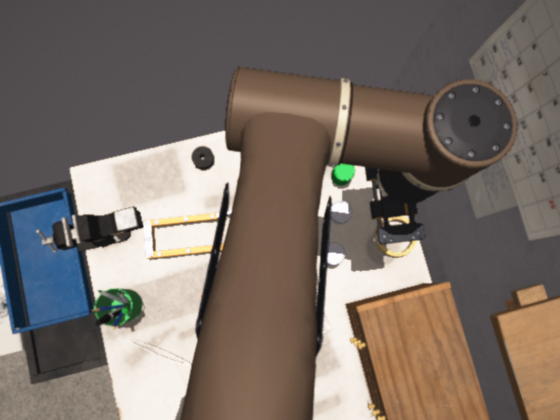

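Run:
```python
from h import *
s=load("w1");
crop(s,"c_w1",160,170,240,110,3.3)
for uv in [(277,240),(355,250),(198,223),(336,118)]:
    X=onz(s,uv,.06 if uv[1]>130 else .02,s["pose"]);print(uv,X,toL(X))
```

```text
(277, 240) [ 0.55369673 -0.20705938  0.06      ] [-269.11019054  -12.85483459]
(355, 250) [ 0.46364104 -0.20497024  0.06      ] [-256.0362248    76.27127592]
(198, 223) [ 0.64281465 -0.21708619  0.06      ] [-289.94783782 -100.08059612]
(336, 118) [ 0.50333837 -0.34495907  0.02      ] [-399.82583726   53.97111809]
```

View pics/c_w1.png

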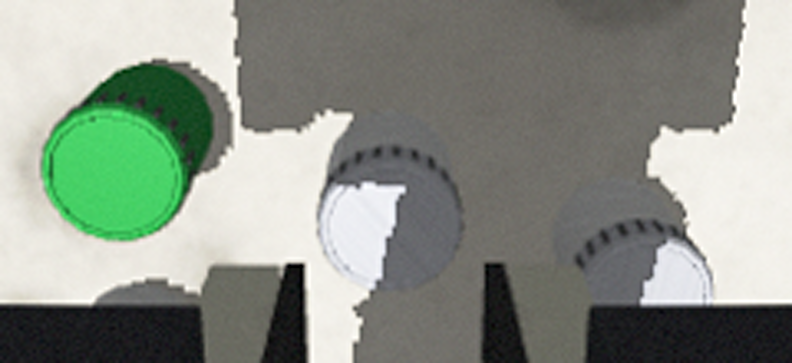

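```bash
python3 -m pendant '[[[0.3,3,-0.2,0,0,0,0.35],[0,3,0,0,0,0,0.35],[0,3,0,0,0,0,0.35],[0,3,0,0,0,0,0.35],[0,3,0,0,0,0,0.35],[0,2.6,0,0,0,0,0.35],[0,1.6,0,0,0,0,0.35],[0,1,0,0,0,0,0.35],[0,0,0,0,0,0,0.35]]]';
python3 -c "
from h import *
go(l=(-270,-13),yaw=0,z=.014)"
```

```text
clock: 4.48
tool_pos: [0.5619, -0.2569, 0.0179]
orientation: [-89.9, -0.0, 97.0]
force: [0.5, 0.8, 0.0]
opening: 0.0308
clock 4.48 lane [-319.6  -14.9] z 0.0179 ori [-89.9  -0.   97. ] F [0.5 0.8 0. ] q [ -6.  27. -20.  -0. -43.  14.]
turn ry 0.0, then x 4.96 y 0.39 z 0.19 cm
```

```bash
python3 -m pendant '[[[1,0.3,0.2,0,0,0,0.35],[1.2,0,0,0,0,0,0.35],[1.2,0,0,0,0,0,0.35],[1.2,0,0.1,0,0,0,0.35],[1.2,0,0.1,0,0,0,0.35],[1.2,0,0.1,0,0,0,0.35],[1.2,0,0.1,0,0,0,0.35],[1.2,0,0.1,0,0,0,0.35],[1.2,0,0.1,0,0,0,0.35],[1.2,0,0.1,0,0,0,0.35],[1.2,0,0.1,0,0,0,0.35],[1.2,0,0.1,0,0,0,0.35]]]';
python3 -c "
from h import *
go(l=(-45,0),yaw=0,z=.014)
look('top','t2');look('scene','s2')"
```

```text
clock: 5.48
tool_pos: [0.5336, -0.1167, 0.0157]
orientation: [-90.0, 0.0, 97.0]
force: [0.1, -4.6, 5.5]
opening: 0.0307
clock 5.48 lane [-176.9   -3.9] z 0.0157 ori [-90.   0.  97.] F [ 0.1 -4.6  5.5] q [  8.  22. -30.   0. -38.  -1.]
turn ry -0.0, then x 13.19 y 0.17 z 0.39 cm
```

View pics/s2.png

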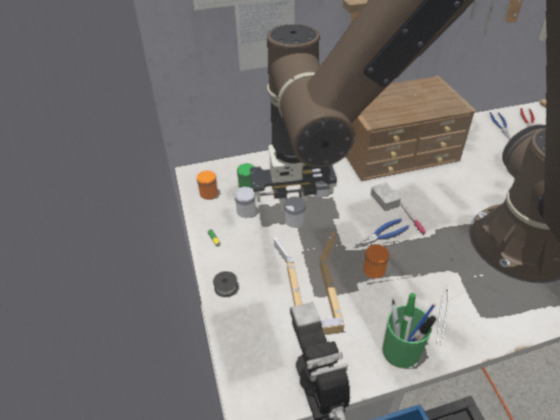

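```bash
python3 -c "
from h import *
crop(load('s2'),'c_s2',220,150,140,110,5)
print(__import__('plant').ctrl.get_obs()['force'])"
```

```text
[-0.516017    0.53871883  0.19258442]
```

View pics/c_s2.png

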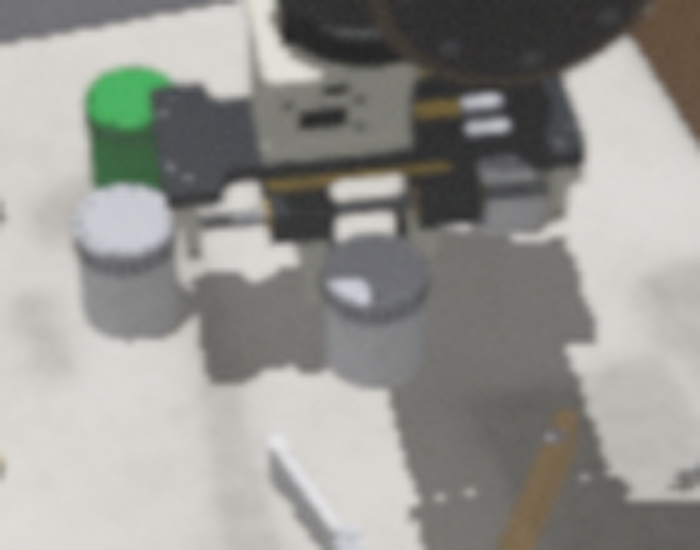

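```bash
python3 -m pendant '[[[1,0.2,0.1,0,0,0,0.35],[1.2,0,0.1,0,0,0,0.35],[1.2,0,0.1,0,0,0,0.35],[1.2,0,0.1,0,0,0,0.35],[1.2,0,0,0,0,0,0.35],[1.2,0,0,0,0,0,0.35],[1.2,0,0,0,0,0,0.35],[1.2,0,0,0,0,0,0.35],[1.2,0,0,0,0,0,0.35],[1.2,0,0,0,0,0,0.35],[0.8,0,0,0,0,0,0.35],[0.4,0,0,0,0,0,0.35]]]';
python3 -c "
from h import *
go(l=(-45,0),yaw=0,z=.012)
s=look('scene','s3');crop(s,'c_s3',220,190,140,110,5)"
```

```text
clock: 6.58
tool_pos: [0.5139, 0.0121, 0.0136]
orientation: [-90.0, 0.0, 97.1]
force: [0.3, -2.5, 0.3]
opening: 0.0307
clock 6.58 lane [-46.7  -0.1] z 0.0136 ori [-90.    0.   97.1] F [ 0.3 -2.5  0.3] q [ 23.  20. -34.  -0. -36. -16.]
turn ry 0.0, then x 0.17 y 0.16 z 0.01 cm
```

View pics/c_s3.png

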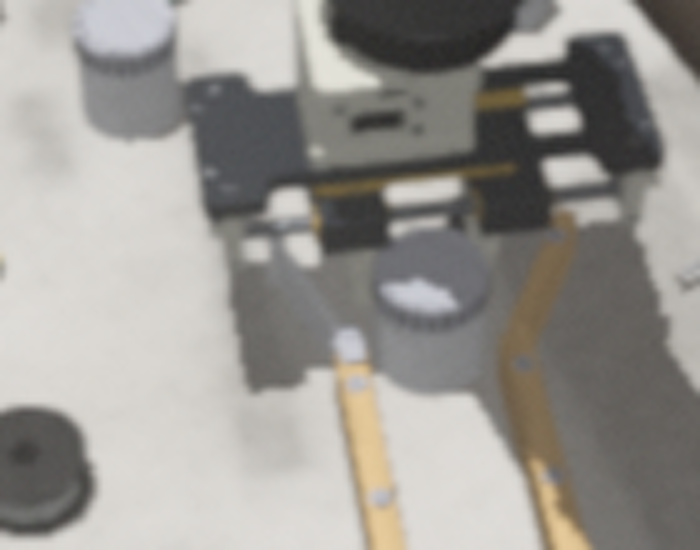

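```bash
python3 -m pendant '[[[-1.2,0,0,0,0,0,0.2],[-1.2,0.1,0,0,0,0,0],[0,0,0,0,0,0,0],[0,0,0,0,0,0,0],[0,0,0,0,0,0,0],[1,0,0,0,0,0,0],[1,0,0,0,0,0,0],[1,0,0,0,0,0,0],[1,0,0,0,0,0,0],[1,0,0,0,0,0,0],[1,0,0,0,0,0,0],[0.3,0,0,0,0,0,0]]]';
python3 -c "
from h import *
go(l=(-2,0),yaw=0,z=.012)
s=look('scene','s4');crop(s,'c_s4',220,190,140,110,5)"
```

```text
clock: 7.63
tool_pos: [0.5092, 0.0513, 0.0127]
orientation: [-90.0, -0.0, 97.1]
force: [-0.3, -2.5, 0.9]
opening: 0.0003
clock 7.63 lane [-7.3 -0.2] z 0.0127 ori [-90.   -0.   97.1] F [-0.3 -2.5  0.9] q [ 28.  20. -34.   0. -36. -21.]
turn ry 0.1, then x 0.53 y 0.07 z 0.02 cm
```

View pics/c_s4.png

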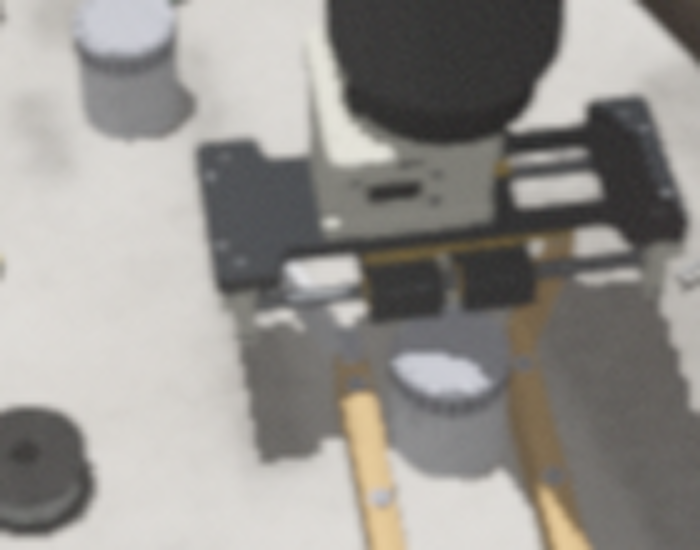

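```bash
python3 -c "
from h import *
s=load('s4')
X=onz(s,(220+447/5,190+352/5),.06);print(X,toL(X))
go(l=(-194-27,-117-40),yaw=60,z=.25)"
```

```text
[0.50636658 0.09055442 0.06      ] [32.05637858 -2.23320075]
clock 7.68 lane [-7.4 -0.3] z 0.0127 ori [-90.   -0.   97.1] F [-0.8 -0.6  0.9] q [ 28.  20. -34.  -0. -36. -21.]
turn ry -59.9, then x -24.25 y -23.73 z 10.66 cm
```

```bash
python3 -m pendant '[[[-2,0,0,0,0,0,0],[-3,0,0,0,0,0,0],[-3,-1,0,0,0,0,0],[0,-2,0,0,-6.6,0,0],[0,-2,0,0,-6.6,0,0.35],[0,-2,0,0,-6.7,0,0.35],[0,-2,0,0,-6.7,0,0.35],[0,0,0,0,-6.7,0,0.35],[0,0,0,0,-6.7,0,0.35],[0,0,0,0,-6.7,0,0.35],[0,0,0,0,-6.7,0,0.35],[0,0,0,0,-6.6,0,0.35]]]';
python3 -c "
from h import *
go(l=(-194-24,-117-41),yaw=60,z=.014)"
```

```text
clock: 8.68
tool_pos: [0.519, -0.0298, 0.1027]
orientation: [-90.0, 0.0, 157.3]
force: [0.5, 0.1, -0.4]
opening: 0.0307
clock 8.68 lane [-88.9  -0.1] z 0.1027 ori [-90.    0.  157.3] F [ 0.5  0.1 -0.4] q [ 18.  13. -28.  -0. -49.  49.]
turn ry 0.3, then x -20.13 y 8.87 z 3.28 cm
```

```bash
python3 -m pendant '[[[-3.5,0,0.6,0,0.3,0,0.35],[-4,0,0.7,0,0,0,0.35],[-4,0,0.7,0,0,0,0.35],[-4,0,0.7,0,0,0,0.35],[-3,0,0.4,0,0,0,0.35],[-1.6,0,0.2,0,0,0,0.35],[0,2.4,0,0,0,0,0.35],[0,2.5,0,0,0,0,0.35],[0,2.5,0,0,0,0,0.35],[0,1.3,0,0,0,0,0.35],[0,0,0,0,0,0,0.35]]]';
python3 -c "
from h import *
go(l=(-140,-23),yaw=60,z=.013)
s=look('scene','s5');crop(s,'c_s5',190,120,160,120,5)"
```

```text
clock: 9.6
tool_pos: [0.6882, -0.1395, 0.0117]
orientation: [-89.9, -0.3, 156.7]
force: [-0.2, -0.1, -0.3]
opening: 0.0311
clock 9.60 lane [-218.5 -154.6] z 0.0117 ori [-89.9  -0.3 156.7] F [-0.2 -0.1 -0.3] q [  4.  34.  -8.  -0. -48.  62.]
turn ry -0.4, then x 15.32 y -0.13 z -0.22 cm
```

View pics/c_s5.png

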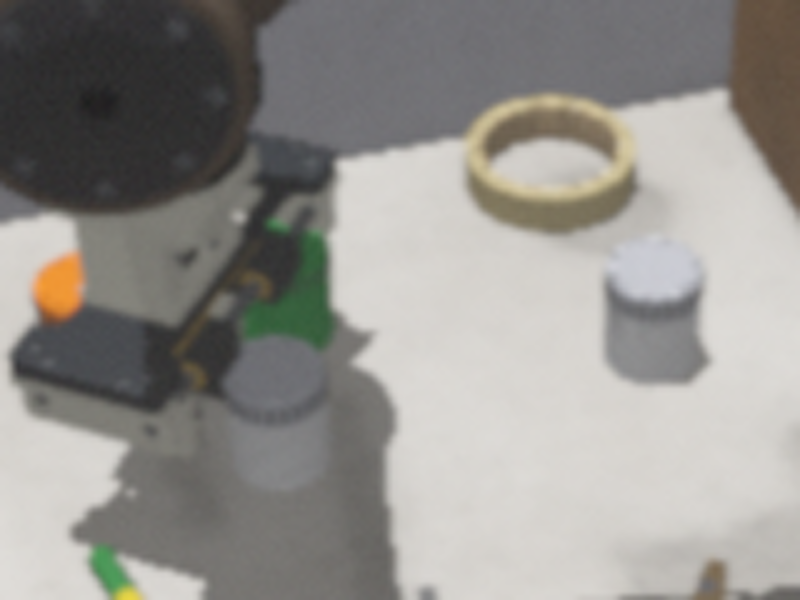

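```bash
python3 -m pendant '[[[1.2,0,0,0,0,0,0.35],[1.2,0,0,0,0,0,0.35],[1.2,0,0,0,0,0,0.35],[1.3,0,0,0,0,0,0.35],[1.3,0,0,0,0,0,0.35],[1.3,0,0,0,0,0,0.35],[1.3,0,0,0,0,0,0.35],[1.3,0,0,0,0,0,0.35],[1.3,0,0,0,0,0,0.35],[1.3,0,0,0,0,0,0.35],[1.3,0,0,0,0,0,0.35],[0.7,0,0,0,0,0,0.35]]]';
python3 -c "
from h import *
go(l=(-140,-23),yaw=60,z=.013)
s=look('scene','s6');crop(s,'c_s6',190,140,160,120,5)"
```

```text
clock: 10.65
tool_pos: [0.5563, -0.0807, 0.0178]
orientation: [-90.1, 0.2, 156.7]
force: [1.9, -0.8, 0.1]
opening: 0.0309
clock 10.65 lane [-144.1  -30.8] z 0.0178 ori [-90.1   0.2 156.7] F [ 1.9 -0.8  0.1] q [ 12.  23. -28.   0. -39.  55.]
turn ry -0.3, then x 0.88 y 0.48 z 0.04 cm
```

View pics/c_s6.png

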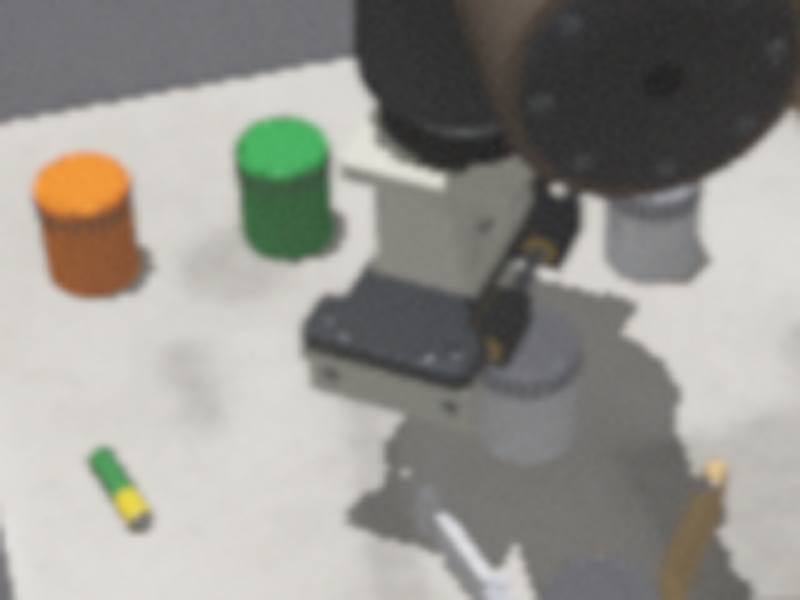

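```bash
python3 -c "
from h import *
s=load('s6')
X=onz(s,(190+530/5,140+338/5),.06);print(X,toL(X))"
python3 -m pendant '[[[-2,0,0,0,0,0,0.35],[-3,0,0,0,0,0,0.35],[-1,-3,0,0,0,0,0.35],[0,-3,0,0,6.5,0,0.35],[0,-2.5,0,0,6.6,0,0.35],[0,0,0,0,6.7,0,0.35],[0,0,0,0,6.7,0,0.35],[0,0,0,0,6.7,0,0.35],[0,0,0,0,6.6,0,0.35],[0,0,0,0,6.6,0,0.35],[0,0,0,0,6.6,0,0.35],[0,0,0,0,6.6,0,0.35]]]';
python3 -c "
from h import *
go(l=(-174,-2),yaw=0,z=.013)"
```

```text
[ 0.52747814 -0.06801273  0.06      ] [-127.90214602   -3.81739761]
clock: 11.7
tool_pos: [0.6117, -0.1053, 0.1018]
orientation: [-90.1, 0.0, 96.8]
force: [0.2, -0.3, 1.0]
opening: 0.0308
clock 11.70 lane [-175.2  -82.9] z 0.1018 ori [-90.1   0.   96.8] F [ 0.2 -0.3  1. ] q [  8.  21. -16.   0. -53.  -1.]
turn ry -0.2, then x 0.12 y 8.88 z 8.09 cm
```

```bash
python3 -m pendant '[[[-0.2,0,3,0,0,0,0.35],[0,0,3,0,0,0,0.35],[0,0,2,0,0,0,0.35],[0,2.5,0,0,0,0,0.35],[0,3,0,0,0,0,0.35],[0,2.5,0,0,0,0,0.35],[0,0.9,0,0,0,0,0.35],[0,0,0,0,0,0,0.35]]]';
python3 -c "
from h import *
go(l=(-48,0),yaw=0,z=.013)"
```

```text
clock: 12.37
tool_pos: [0.5308, -0.1172, 0.0102]
orientation: [-89.8, 0.0, 97.1]
force: [0.9, 0.1, 0.5]
opening: 0.0308
clock 12.37 lane [-177.2   -1.1] z 0.0102 ori [-89.8   0.   97.1] F [0.9 0.1 0.5] q [  8.  22. -30.  -0. -38.  -1.]
turn ry 0.1, then x 12.92 y -0.28 z 0.11 cm
```

```bash
python3 -m pendant '[[[1.2,-0.2,0,0,0,0,0.35],[1.2,0,0,0,0,0,0.35],[1.2,0,0,0,0,0,0.35],[1.2,0,0.1,0,0,0,0.35],[1.2,0,0,0,0,0,0.35],[1.2,0,0,0,0,0,0.35],[1.2,0,0,0,0,0,0.35],[1.2,0,0,0,0,0,0.35],[1.2,0,0,0,0,0,0.35],[1.2,0,0,0,0,0,0.35],[0.7,0,0,0,0,0,0.35],[0.3,0,0,0,0,0,0.35]]]';python3 -m pendant '[[[-1.2,0,0,0,0,0,0.2],[-1.2,0,0,0,0,0,0],[0,0,0,0,0,0,0],[0,0,0,0,0,0,0],[0,0,0,0,0,0,0]]]'
python3 -c "
from h import *
go(l=(-6,0),yaw=0,z=.013)
s=look('scene','s7');crop(s,'c_s7',220,190,140,110,5)"
```

```text
clock: 13.37
tool_pos: [0.5143, 0.0129, 0.0135]
orientation: [-90.0, 0.0, 97.2]
force: [0.8, -4.5, 1.8]
opening: 0.0309
clock: 13.78
tool_pos: [0.5174, -0.0128, 0.0134]
orientation: [-90.0, -0.0, 97.0]
force: [0.2, 0.3, -0.5]
opening: 0.0033
clock 13.78 lane [-71.9  -0.6] z 0.0134 ori [-90.  -0.  97.] F [ 0.2  0.3 -0.5] q [ 20.  20. -34.  -0. -36. -13.]
turn ry -0.0, then x 6.59 y 0.04 z 0.06 cm
```

View pics/c_s7.png

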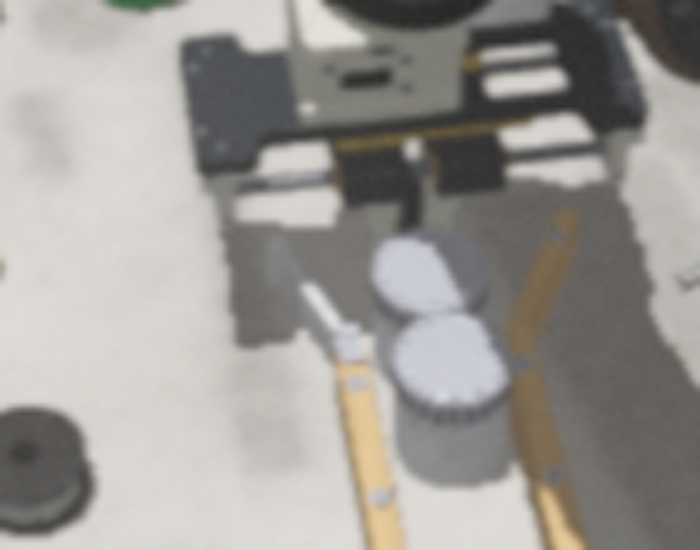

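```bash
python3 -m pendant '[[[1,0,0,0,0,0,0],[1,0,0,0,0,0,0],[1,0,0,0,0,0,0],[1,0,0,0,0,0,0],[1,0,0,0,0,0,0],[0.9,0,0,0,0,0,0],[0.6,0,0,0,0,0,0],[0,0,0,0,0,0,0],[-2,0,0,0,0,0,0],[-3,0,0,0,0,0,0],[-3,-1,0,0,0,0,0.2],[-1,-3,0,0,0,0,0.35]]]';
python3 -c "
from h import *
go(l=(-290,72),yaw=0,z=.10)
s=look('scene','s8');crop(s,'c_s8',220,130,160,130,5)"
```

```text
clock: 14.83
tool_pos: [0.5178, -0.0395, 0.0505]
orientation: [-89.6, 0.0, 97.0]
force: [0.4, 1.1, -0.2]
opening: 0.0087
clock 14.83 lane [-98.4   2.3] z 0.0505 ori [-89.6   0.   97. ] F [ 0.4  1.1 -0.2] q [ 17.  17. -31.  -0. -42. -10.]
turn ry -0.0, then x -19.16 y -4.95 z 6.97 cm
```

View pics/c_s8.png

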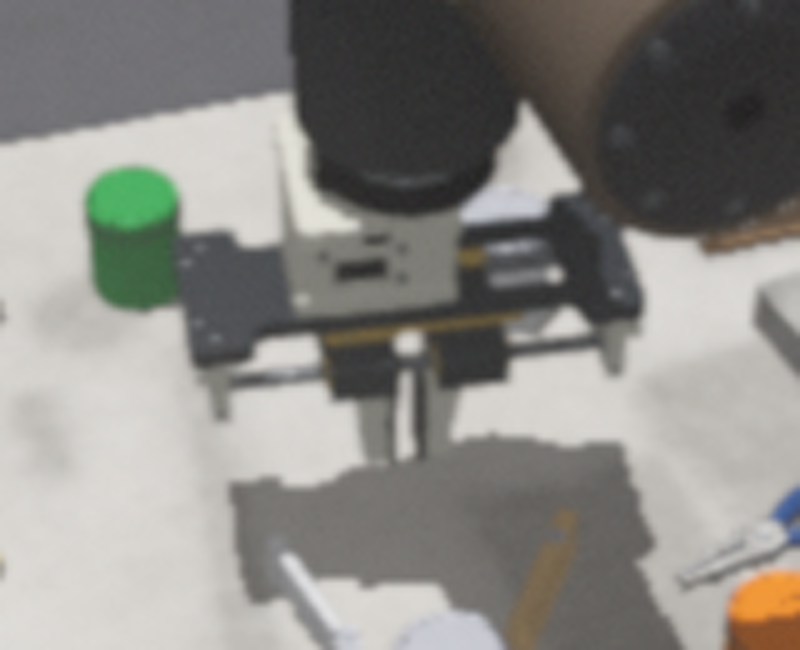

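```bash
python3 -m pendant '[[[-1,-3,1,0,0,0,0.35],[-2.5,-2,1,0,0,0,0.35],[-3.5,0,1,0,0,0,0.35],[-3.5,0,1,0,0,0,0.35],[-3.5,0,1,0,0,0,0.35],[-3.2,0,1,0,0,0,0.35],[-1.6,0,0.8,0,0,0,0.35],[0,0,0,0,0,0,0.35]]]';
python3 -c "
from h import *
go(l=(-287,70),yaw=0,z=.013)
s=look('wrist','w9')"
```

```text
clock: 15.55
tool_pos: [0.4753, -0.2344, 0.1035]
orientation: [-90.0, -0.0, 96.9]
force: [-0.4, 0.4, -0.4]
opening: 0.0308
clock 15.55 lane [-286.7   68.3] z 0.1035 ori [-90.   -0.   96.9] F [-0.4  0.4 -0.4] q [ -5.  14. -27.  -0. -49.  12.]
turn ry -0.1, then x -0.03 y 9.05 z 0.17 cm
```

View pics/w9.png

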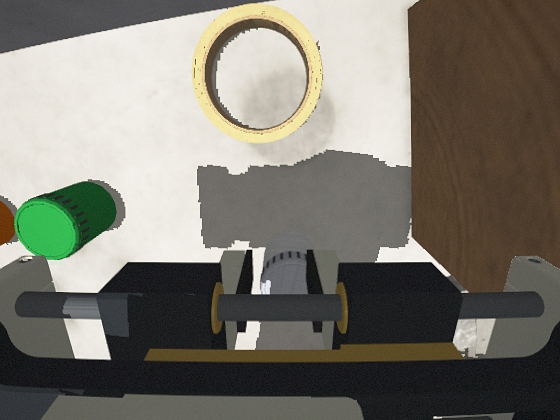

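```bash
python3 -c "
from h import *
s=load('w9')
for uv in [(411,238),(410,20),(285,236)]:
  X=onz(s,uv,0,s['pose']);print(uv,X,toL(X))
X=onz(s,(480,290),.165,s['pose']);print(toL(X))
X=onz(s,(549,150),.165,s['pose']);print(toL(X))"
```

```text
(411, 238) [ 0.34865284 -0.22116457  0.        ] [-258.06325398  192.37654154]
(410, 20) [ 0.39375861 -0.39878281  0.        ] [-439.86114227  169.30495652]
(285, 236) [ 0.4669161  -0.20922087  0.        ] [-260.65507176   73.53996495]
[-308.38555395  143.84244668]
[-360.72444127  156.70449625]
```

```bash
python3 -m pendant '[[[0,2.5,0.2,0,0,0,0.35],[0,3,0.1,0,0,0,0.35],[0,2.5,0,0,0,0,0.35],[0,1,0,0,0,0,0.35],[0,0,0,0,0,0,0.35],[1.2,0,0,0,0,0,0.35],[1.2,0,0,0,0,0,0.35],[1.2,0,0,0,0,0,0.35],[1.2,0,0,0,0,0,0.35],[1.2,0,0,0,0,0,0.35],[1.2,0,0,0,0,0,0.35],[0.6,0,0,0,0,0,0.35]]]';
python3 -c "
from h import *
go(l=(-211,72),yaw=-37,z=.013)
s=look('scene','s10');crop(s,'c_s10',220,110,160,130,5)"
```

```text
clock: 16.6
tool_pos: [0.4646, -0.1528, 0.0152]
orientation: [-90.2, 0.0, 97.2]
force: [0.1, -0.8, 0.6]
opening: 0.0306
clock 16.60 lane [-204.4   69. ] z 0.0152 ori [-90.2   0.   97.2] F [ 0.1 -0.8  0.6] q [  5.  18. -37.   0. -35.   2.]
turn ry 37.2, then x -0.71 y 0.22 z -0.16 cm
```

View pics/c_s10.png

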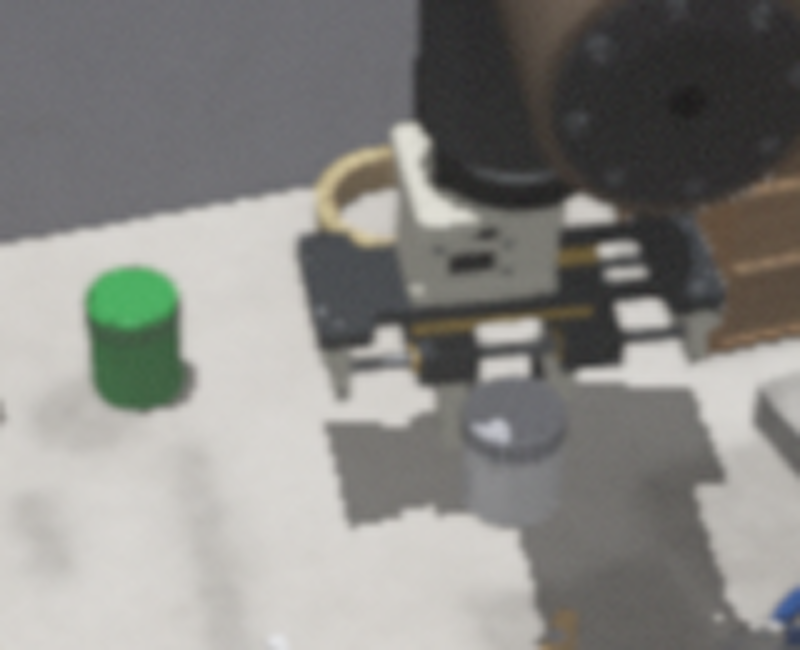

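```bash
python3 -c "
from h import *
s=load('s0' if 0 else 'scene0')
for uv in [(530,268),(552,300),(575,290)]:
  X=onz(s,np.array(uv)*.7,0.02);print(X,toL(X))
s=load('s10');X=onz(s,(220+515/5,110+415/5),.06);print(toL(X))"
python3 -m pendant '[[[-2,0,0,0,0,0,0.35],[-3,0,0,0,0,0,0.35],[0,-3,0,0,4,0,0.35],[0,-3,0,0,6.8,0,0.35],[0,-2.5,0,0,6.8,0,0.35],[0,0,0,0,6.9,0,0.35],[0,0,0,0,6.9,0,0.35],[0,0,0,0,6.9,0,0.35],[0,0,0,0,6.9,0,0.35],[0,0,0,0,0,0,0.35]]]';
python3 -c "
from h import *
go(l=(-206,103),yaw=-45,z=.013)"
```

```text
[ 0.33219169 -0.17689827  0.02      ] [-212.11768233  203.30720865]
[ 0.30777989 -0.09425311  0.02      ] [-127.10947069  217.4409408 ]
[ 0.26374988 -0.11750195  0.02      ] [-144.80586705  263.98111936]
[-167.57090881   67.8668698 ]
clock: 17.48
tool_pos: [0.4702, -0.2041, 0.0995]
orientation: [-90.1, -0.1, 51.6]
force: [0.3, 0.1, -0.1]
opening: 0.0305
clock 17.48 lane [-256.    69.7] z 0.0995 ori [-90.1  -0.1  51.6] F [ 0.3  0.1 -0.1] q [ -1.  12. -29.  -0. -48. -37.]
turn ry -0.4, then x 1.18 y 8.65 z 5.89 cm
```

```bash
python3 -m pendant '[[[0.6,0,2,0,-0.4,0,0.35],[0.7,0,2.5,0,0,0,0.35],[0.2,0,1.4,0,0,0,0.35],[0,2.5,0,0,0,0,0.35],[0,3,0,0,0,0,0.35],[0,2.2,0,0,0,0,0.35],[0,0.9,0,0,0,0,0.35],[0,0,0,0,0,0,0.35]]]';
python3 -c "
from h import *
go(l=(-124,23),yaw=-45,z=.013)
s=look('scene','s11');crop(s,'c_s11',220,110,160,130,5)"
```

```text
clock: 18.15
tool_pos: [0.4313, -0.1562, 0.0112]
orientation: [-89.8, 0.1, 52.5]
force: [-0.2, 1.4, -0.0]
opening: 0.0302
clock 18.15 lane [-203.7  102.4] z 0.0112 ori [-89.8   0.1  52.5] F [-0.2  1.4 -0. ] q [  5.  16. -41.  -0. -33. -42.]
turn ry 0.4, then x 11.25 y -0.18 z 0.02 cm
```

View pics/c_s11.png

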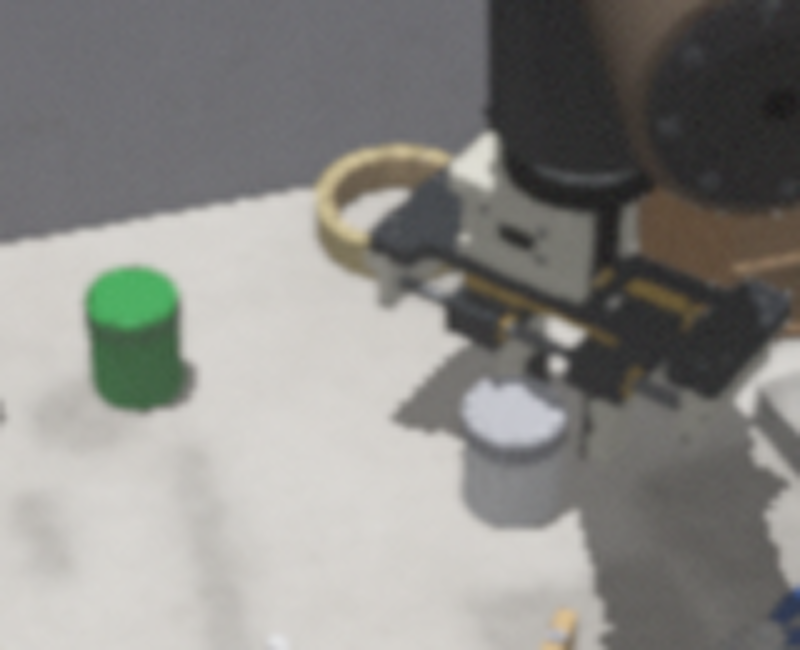

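```bash
python3 -m pendant '[[[1,0,0,0,0.4,0,0.35],[1.2,0,0,0,0,0,0.35],[1.2,0,0,0,0,0,0.35],[1.2,0,0,0,0,0,0.35],[1.2,0,0,0,0,0,0.35],[1.2,0,0,0,0,0,0.35],[1.2,0,0,0,0,0,0.35],[1.2,0,0,0,0,0,0.35],[1,0,0,0,0,0,0.35],[0.7,0,0,0,0,0,0.35]]]';
python3 -m pendant '[[[-2,0,0,0,0,0,0.35],[-3,0,0,0,0,0,0.35],[0,-3,0,0,-4,0,0.35],[0,-3,0,0,-6.8,0,0.35],[0,-2.5,0,0,-6.8,0,0.35],[0,0,0,0,-6.9,0,0.35],[0,0,0,0,-6.9,0,0.35],[0,0,0,0,-6.9,0,0.35],[0,0,0,0,-6.9,0,0.35],[0,0,0,0,0,0,0.35]]]'
python3 -c "
from h import *
go(l=(-150,0),yaw=0,z=.013)
s=look('scene','s12');crop(s,'c_s12',220,150,160,130,5)"
```

```text
clock: 19.03
tool_pos: [0.5019, -0.0678, 0.0125]
orientation: [-90.0, -0.0, 51.9]
force: [-1.8, -2.9, 2.2]
opening: 0.0308
clock: 19.87
tool_pos: [0.4707, -0.1078, 0.0976]
orientation: [-90.0, -0.0, 97.4]
force: [-0.7, -0.0, 0.4]
opening: 0.0307
clock 19.87 lane [-160.5   57.4] z 0.0976 ori [-90.   -0.   97.4] F [-0.7 -0.   0.4] q [ 10.  10. -33.  -0. -47.  -3.]
turn ry 0.4, then x 1.05 y 8.46 z -5.74 cm
```

View pics/c_s12.png

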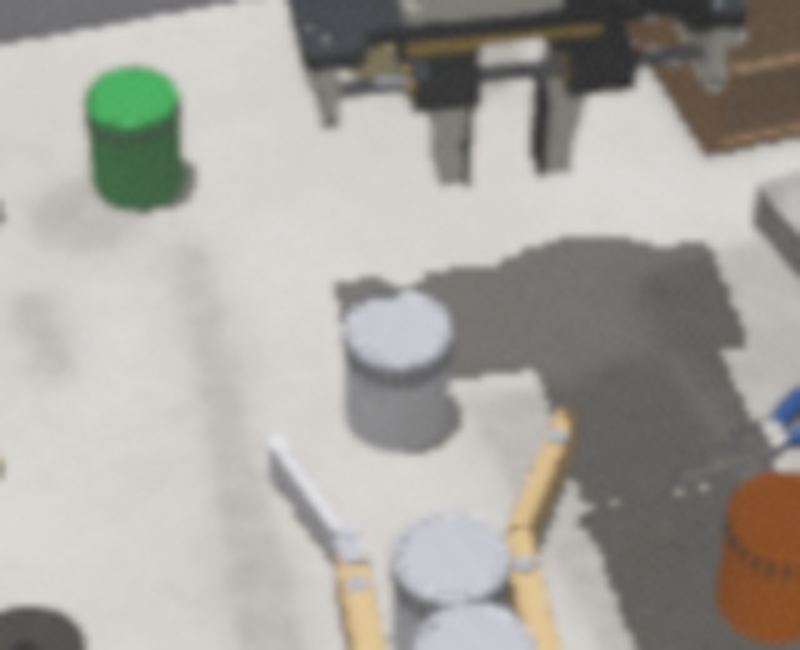

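```bash
python3 -c "
from h import *
s=load('s12')
for u,v in [(398,330),(450,557)]:
  X=onz(s,(220+u/5,150+v/5),.06);print(toL(X))"
```

```text
[-99.50761205  -0.26631603]
[34.8774344  -1.50087418]
```

```bash
python3 -m pendant '[[[0.6,0,-2.5,0,0.4,0,0.35],[0.6,0,-2.5,0,0,0,0.35],[0,0,-0.7,0,0,0,0.35],[0,2.5,0,0,0,0,0.35],[0,3,0,0,0,0,0.35],[0,2.2,0,0,0,0,0.35],[0,0.7,0,0,0,0,0.35],[0,0,0,0,0,0,0.35]]]';
python3 -c "
from h import *
go(l=(-52,0),yaw=0,z=.013)"
```

```text
clock: 20.58
tool_pos: [0.5238, -0.0897, 0.0117]
orientation: [-89.8, 0.0, 96.5]
force: [-0.0, 0.1, -0.1]
opening: 0.0307
clock 20.58 lane [-149.     2.5] z 0.0117 ori [-89.8   0.   96.5] F [-0.   0.1 -0.1] q [ 11.  21. -32.  -0. -37.  -5.]
turn ry -0.5, then x 9.70 y -0.13 z -0.25 cm
```

```bash
python3 -m pendant '[[[1,-0.1,-0.2,0,-0.5,0,0.35],[1.2,0,0,0,0,0,0.35],[1.2,0,0,0,0,0,0.35],[1.2,0,0,0,0,0,0.35],[1.2,0,0,0,0,0,0.35],[1.2,0,0,0,0,0,0.35],[1.2,0,0,0,0,0,0.35],[0.8,0,0,0,0,0,0.35],[0.6,0,0,0,0,0,0.35],[0,0,0,0,0,0,0.35],[-1.2,0,0,0,0,0,0.2],[-1.2,0,0,0,0,0,0]]]';
python3 -m pendant '[[[0,0,0,0,0,0,0],[0,0,0,0,0,0,0],[0,0,0,0,0,0,0]]]'
python3 -c "
from h import *
go(l=(-6,0),yaw=0,z=.013)
s=look('scene','s13');crop(s,'c_s13',220,190,140,110,5)"
```

```text
clock: 21.58
tool_pos: [0.5182, -0.0182, 0.0143]
orientation: [-90.0, -0.0, 97.3]
force: [0.1, -0.9, 0.3]
opening: 0.0225
clock: 21.83
tool_pos: [0.5182, -0.0187, 0.0144]
orientation: [-90.0, -0.0, 97.1]
force: [0.0, -0.1, 0.2]
opening: 0.0034
clock 21.83 lane [-77.8  -0.6] z 0.0144 ori [-90.   -0.   97.1] F [ 0.  -0.1  0.2] q [ 20.  20. -33.  -0. -37. -13.]
turn ry 0.1, then x 7.18 y 0.14 z 0.06 cm
```

View pics/c_s13.png

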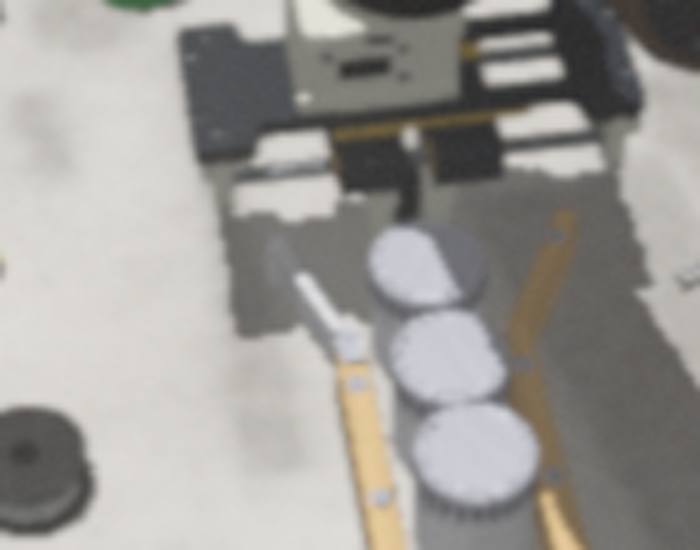

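```bash
python3 -m pendant '[[[1,0,0,0,0,0,0],[1,0,0,0,0,0,0],[1,0,0,0,0,0,0],[1,0,0,0,0,0,0],[1,0,0,0,0,0,0],[0.8,0,0,0,0,0,0],[0.5,0,0,0,0,0,0],[0.3,0,0,0,0,0,0],[0,0,0,0,0,0,0]]]';
python3 -c "
from h import *
go(l=(-6,0),yaw=0,z=.013)
s=look('scene','s14');crop(s,'c_s14',220,190,140,110,5)"
```

```text
clock: 22.63
tool_pos: [0.5101, 0.0486, 0.0146]
orientation: [-90.0, -0.0, 97.2]
force: [0.4, -0.7, 0.2]
opening: 0.0002
clock 22.63 lane [-10.   -0.8] z 0.0146 ori [-90.   -0.   97.2] F [ 0.4 -0.7  0.2] q [ 27.  19. -34.  -0. -36. -20.]
turn ry 0.2, then x 0.40 y 0.16 z 0.08 cm
```

View pics/c_s14.png

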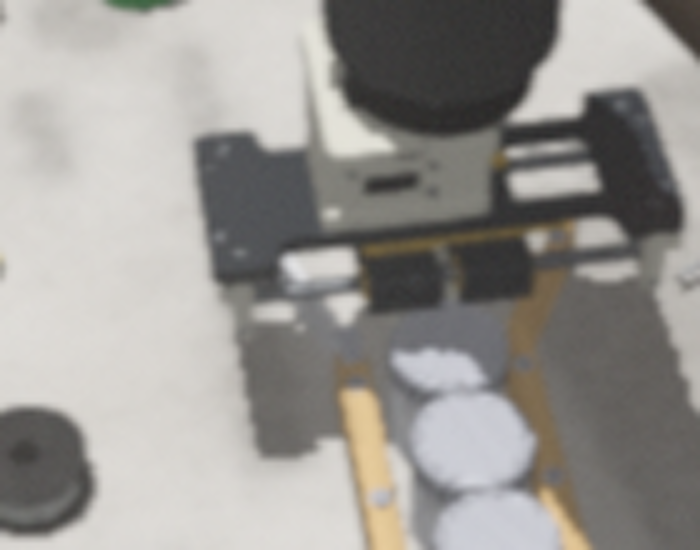

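```bash
python3 -m pendant '[[[-2,0,0,0,0,0,0],[-3,0,0,0,0,0,0],[-3,-1,0,0,0,0,0],[-2,-3,0,0,0,0,0],[-2,-3,-1,0,0,0,0],[0,-2,-1,0,0,0,0],[0,0,0,0,0,0,0]]]';
python3 -c "
from h import *
go(l=(-38,-95),yaw=0,z=.013)
s=look('scene','s15');crop(s,'c_s15',250,220,110,120,5)
for u,v in [(445,347),(478,440)]:
  X=onz(s,(220+u/5,190+v/5),.06);print(toL(X))"
```

```text
clock: 23.27
tool_pos: [0.5496, -0.0698, 0.1094]
orientation: [-90.5, 0.0, 97.1]
force: [1.3, -0.1, 0.6]
opening: 0.0005
clock 23.27 lane [-132.4  -25.6] z 0.1094 ori [-90.5   0.   97.1] F [ 1.3 -0.1  0.6] q [ 13.  15. -24.   0. -50.  -6.]
turn ry 0.1, then x 9.44 y 9.64 z -6.94 cm
[29.28750684 -2.5596663 ]
[78.84545105  1.65968186]
```

View pics/c_s15.png

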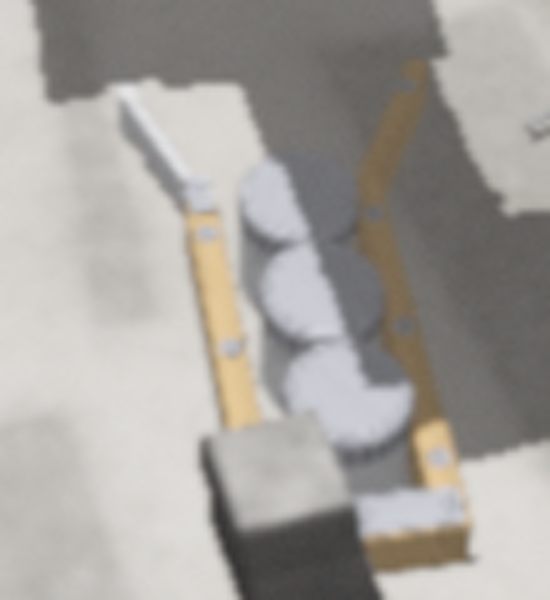

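```bash
python3 -m pendant '[[[2.5,0,-2,0,0,0,0],[3.5,0,-2,0,0,0,0],[2.5,0,-2,0,0,0,0],[0.9,0,-1.4,0,0,0,0],[0,2.5,0,0,0,0,0],[0,3,0,0,0,0,0],[0,2.6,0,0,0,0,0],[0,1.4,0,0,0,0,0],[0,0,0,0,0,0,0]]]';
python3 -c "
from h import *
go(l=(-48,-62),yaw=0,z=.015)"
```

```text
clock: 24.07
tool_pos: [0.6031, 0.033, 0.0049]
orientation: [-89.6, 0.1, 97.2]
force: [-1.2, -0.5, -0.1]
opening: 0.0004
clock 24.07 lane [-36.9 -91.2] z 0.0049 ori [-89.6   0.1  97.2] F [-1.2 -0.5 -0.1] q [ 22.  27. -22.  -0. -41. -14.]
turn ry 0.1, then x -1.11 y -1.01 z 2.92 cm
```

```bash
python3 -m pendant '[[[-0.2,-1,0.5,0,0,0,0],[-0.2,0,0.6,0,0,0,0],[-0.3,0,0.6,0,0,0,0],[-0.3,0,0.6,0,0,0,0],[-0.2,0,0.7,0,0,0,0],[-0.2,0,0.7,0,0,0,0],[0,0,0.7,0,0,0,0],[0,0,0.7,0,0,0,0],[0,0,0.7,0,0,0,0],[0,0,0.7,0,0,0,0]]]';
python3 -c "
from h import *
go(l=(-50,-27),yaw=0,z=.013)
s=look('scene','s16');crop(s,'c_s16',220,190,140,110,5)"
```

```text
clock: 24.9
tool_pos: [0.5431, 0.0116, 0.0196]
orientation: [-90.0, 0.0, 97.2]
force: [1.4, 0.5, -0.1]
opening: 0.0002
clock 24.90 lane [-50.8 -29.1] z 0.0196 ori [-90.    0.   97.2] F [ 1.4  0.5 -0.1] q [ 22.  21. -30.   0. -39. -15.]
turn ry 0.2, then x 0.08 y 0.66 z 0.21 cm
```

View pics/c_s16.png

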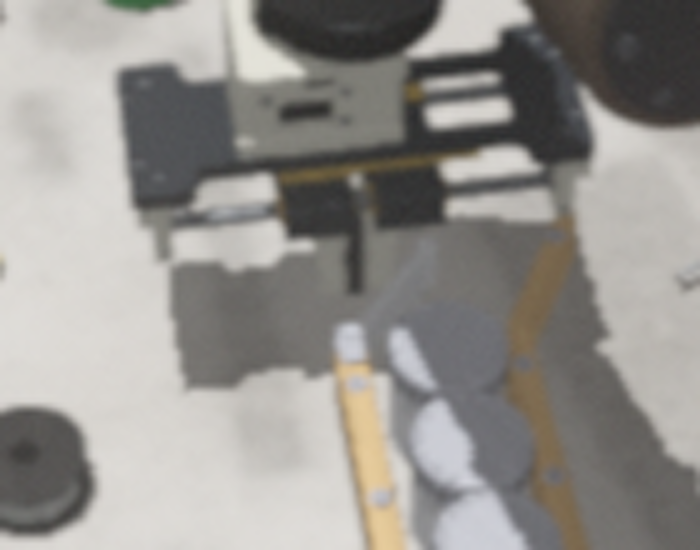

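```bash
python3 -m pendant '[[[0.2,0.4,0.6,0,0,0,0],[0.2,0,0.6,0,0,0,0],[0.3,0,0.6,0,0,0,0],[0.3,0,0.6,0,0,0,0],[0.3,0,0.6,0,0,0,0],[0.3,0,0.4,0,0,0,0],[0.3,0,0.3,0,0,0,0],[0.3,0,0.2,0,0,0,0],[0.3,0,0.1,0,0,0,0],[0,0,0,0,0,0,0]]]';
python3 -c "
from h import *
go(l=(-23,9),yaw=0,z=.013)
s=look('scene','s17');crop(s,'c_s17',220,190,140,110,5)"
```

```text
clock: 25.78
tool_pos: [0.5009, 0.0319, 0.0157]
orientation: [-90.0, -0.0, 97.2]
force: [-0.2, 0.1, -0.3]
opening: 0.0003
clock 25.78 lane [-25.5  10.4] z 0.0157 ori [-90.   -0.   97.2] F [-0.2  0.1 -0.3] q [ 26.  19. -35.  -0. -36. -19.]
turn ry 0.2, then x 0.25 y 0.27 z -0.14 cm
```

View pics/c_s17.png

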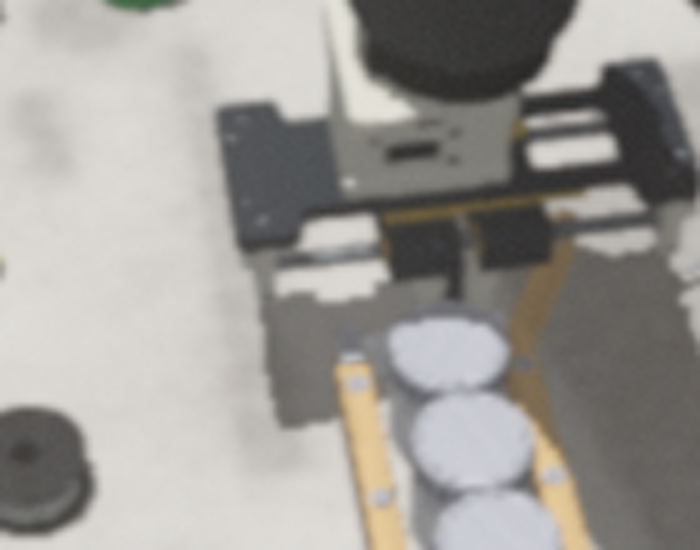

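```bash
python3 -m pendant '[[[0.2,0,0,0,0,0,0],[0.2,0,0,0,0,0,0],[0,0,0,0,0,0,0]]]'; python3 -m pendant '[[[0.2,0,0,0,0,0,0],[0,0,0,0,0,0,0],[0,0,0,0,0,0,0]]]';
python3 -c "
from h import *
go(l=(-23,9),yaw=0,z=.013)
s=look('scene','s18');crop(s,'c_s18',270,220,80,60,9)"
```

```text
clock: 26.08
tool_pos: [0.5002, 0.0351, 0.0154]
orientation: [-89.9, 0.0, 97.2]
force: [1.2, -2.6, -0.5]
opening: 0.0003
clock: 26.33
tool_pos: [0.5, 0.0358, 0.0155]
orientation: [-89.9, 0.1, 97.2]
force: [3.1, -11.0, -0.6]
opening: 0.0004
clock 26.33 lane [-21.5  10.7] z 0.0155 ori [-89.9   0.1  97.2] F [  3.1 -11.   -0.6] q [ 27.  19. -36.   0. -36. -20.]
turn ry 0.2, then x -0.15 y 0.25 z -0.17 cm
```

View pics/c_s18.png

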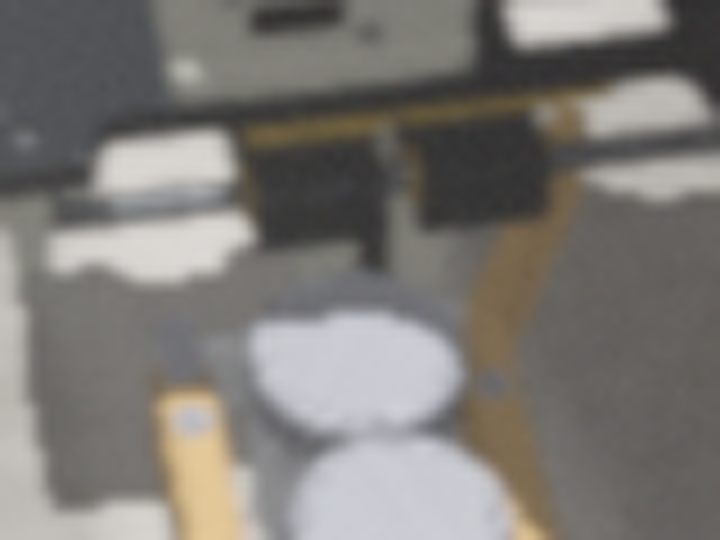

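Contact force rose to 11 N at the expected position, so the gate is on its stop. Retract slowly and check.

```bash
python3 -m pendant '[[[-0.3,0,0,0,0,0,0],[-1,0,0,0,0,0,0],[-2,0,0,0,0,0,0],[-3,-1,0,0,0,0,0],[-3,-3,0,0,0,0,0],[-2,-4,0,0,0,0,0],[-2,-4,0,0,0,0,0],[-2,-3,0,0,0,0,0],[-2,0,0,0,0,0,0],[-2,0,0,0,0,0,0],[0,0,0,0,0,0,0]]]';
python3 -c "
from h import *
go()
s=look('scene','s19');crop(s,'c_s19',250,220,110,100,6);s=look('top','t19')"
```

```text
clock: 27.3
tool_pos: [0.5244, -0.1535, 0.1603]
orientation: [-90.1, -0.0, 97.1]
force: [0.4, -0.6, -1.5]
opening: 0.0004
clock 27.30 lane [-212.4    9.7] z 0.1603 ori [-90.1  -0.   97.1] F [ 0.4 -0.6 -1.5] q [  4.  12. -21.  -0. -57.   3.]
turn ry -0.0, then x 0.00 y -0.00 z 0.00 cm
```

View pics/c_s19.png

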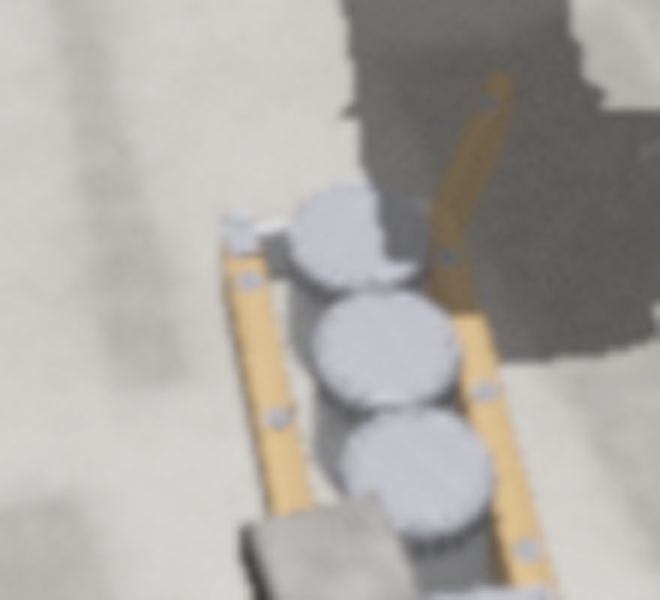

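View pics/t19.png

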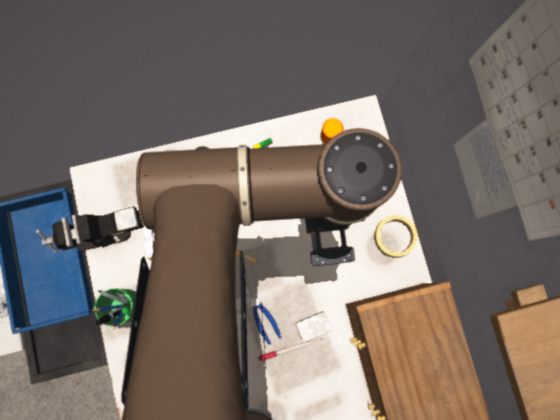

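View pics/s19.png

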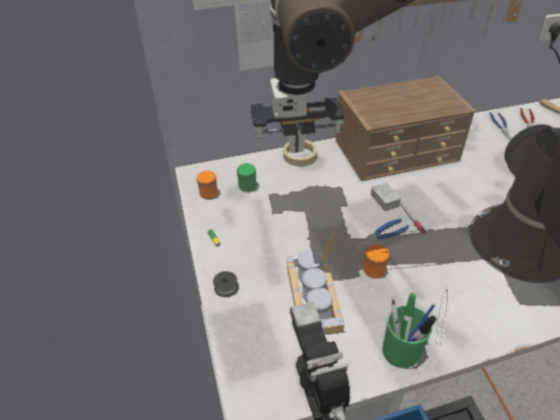

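```bash
python3 -m pendant '[[[-2,-3,0,0,0,0,0],[-3,-3,0,0,0,0,0],[-3,-3,-1,0,0,0,0],[-3,-3,-1,0,0,0,0],[-3,-2,-1,0,0,0,0],[-3,0,-1,0,0,0,0],[-2,0,0,0,0,0,0],[0,0,0,0,0,0,0]]]';
python3 -c "
from h import *
s=load('s19')
for u,v in [(355,240),(388,347),(418,472)]:
  print('tin',toL(onz(s,(250+u/6,220+v/6),.06)).round(1))
for l in [(-6,-36),(-9,-20),(-3,-20),(-6,30)]:
  X=[*toW(l),.029];q=proj(s,X);print(l,((q-[250,220])*6).round())
go()
s=look('top','t20');crop(s,'c_t20',130,130,150,130,5)
for n,a in [('spool',(0,0))]: pass"
```

```text
clock: 28.07
tool_pos: [0.5867, -0.3337, 0.2948]
orientation: [-89.9, -0.0, 97.1]
force: [-0.1, -0.6, -0.4]
opening: 0.0006
tin [30.9 -2.5]
tin [78.2 -0.1]
tin [129.1  -0.2]
(-6, -36) [242. 228.]
(-9, -20) [285. 217.]
(-3, -20) [288. 230.]
(-6, 30) [422. 207.]
clock 28.07 lane [-398.8  -30.1] z 0.2948 ori [-89.9  -0.   97.1] F [-0.1 -0.6 -0.4] q [-13.  19.   7.   0. -78.  20.]
turn ry -0.0, then x 0.00 y -0.00 z 0.00 cm
```

View pics/c_t20.png

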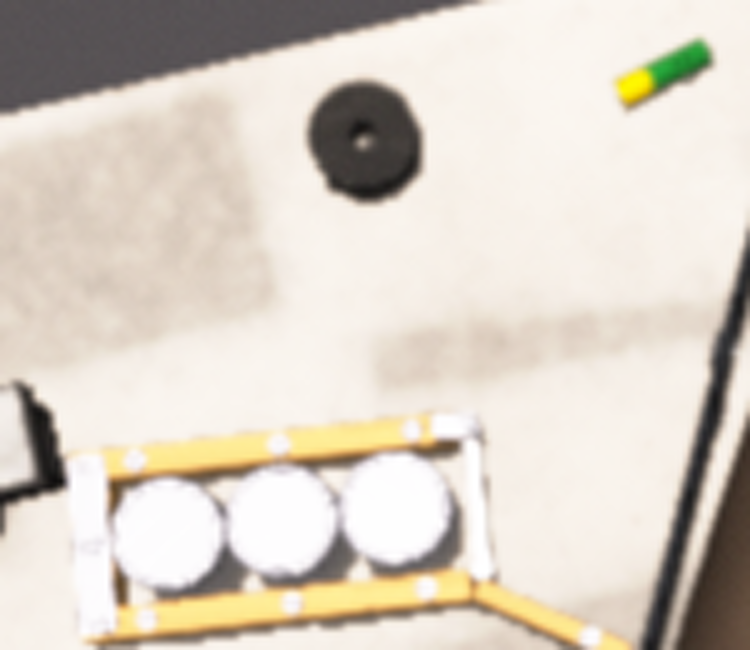

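```bash
python3 -c "
from plant import ctrl
print(ctrl.close_job())"
```

```text
the job is handed in; nothing more can be done
None
```

All three silver tins are in the lane in single file and the gate is shut behind them. I handed the job in at about 28 s of the 72 s allowed. `ctrl.close_job()` gave no verdict, so the result below rests on my own last checks.

I pushed the tins along the bench one at a time with the fingers low and partly open as a V. For the last few centimetres into the lane I used shut fingers. The gate was swept shut with the shut fingers until the contact force rose to about 11 N at its expected stop.

| Last check | Measured | Needed |
|---|---|---|
| Tin centres past the mouth | about 31, 78 and 129 mm | 18 to 138 mm |
| Tin offset from the middle line | within about 3 mm | within 12 mm |
| Tins upright | all three standing in both camera views | within 0.1 rad |
| Gate | straight across the mouth in the top view, lining up with the shut position I calculated | within 0.12 rad |
| Spool and tape roll | at the same pixels as at the start, within about 1 px | moved less than 30 mm |
| Robot | clear, TCP 0.29 m above the bench | touching nothing |

No check failed. Tin positions measured from different pictures differed by 2 to 5 mm, and the heights I measured for the tin tops were 57 to 62 mm against the stated 60 mm. The gate angle was not read out directly; it is judged from the picture and the contact force.

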